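# Back the pouch-reel feed wheel off one notch

## Robot

A 6-joint arm with a two-finger parallel gripper is mounted at the origin on the work surface. World frame = base frame: x ahead of the robot, y to its left, z up, the work surface at z = 0. Lengths are in m, angles in rad, forces in N, time in s.
With the tool pointing down it reaches from about 0.425 to 0.95 m from the base axis. Payload 14.7 kg.
Tool frame: the origin (TCP) lies between the finger pads; the fingertips stand 14 mm ahead of it and the grasp point (between the pads) lies 5 mm behind it (arm.tips_ahead is the distance from the TCP to the fingertips, in m); z points along the fingers, y is the line along which they close (so a half turn about z gives the same grasp; the last joint's range is limited). The gripper opens to 85 mm and grips with 20 to 120 N. Pads are 22 mm wide; open, the fingers measure 114 mm over their backs; the gripper's body (76 mm by 85 mm) begins 54 mm behind the grasp point. The pads swing forward as they close: fully open they stand 13 mm farther back than shut.
Start: joints at [-1.391, 0.48, 1.596, -0, 1.065, -0.047], TCP at [0.146, -0.633, 0.245] pointing down, gripper open.
Joint ranges: [-2.75, 2.75], [-0.82, 2.05], [0.23, 2.67], [-1.56, 4.7], [0.09, 2.69], [-2.92, 2.92]. Speed limits (rad/s): [1.89, 1.89, 2.39, 3.01, 3.01, 3.01].

## Interface

Orientations are given as a unit quaternion [x, y, z, w].
In Python, from rig import arm, imaging gives the robot as it stands. The module is installed in compiled form; this text tells all that it offers.
- The arm moves only by the tool carry_out, never from a script. Its arguments are lists of equal length, an entry for each row: "jaw": the finger opening in m, from 0 to 0.0854; "linear": the shift along the world's x, y, z in m, a list of three; "twist": the turn about the world's z in degrees. In form: {"jaw": [jaw, ...], "linear": [[dx, dy, dz], ...], "twist": [twist, ...]}. A call has 1 to 12 rows; each row is the pose to reach, as a shift and turn from the pose commanded when the call began; what a row does not reach only later rows make up. A row lasts 1/12 s, in which the tool goes at most 41.7 mm and 7.16 degrees, less where a joint would pass 70% of its speed; a pose out of reach is approached as far as the arm can. A call with a gripper value outside its range is refused whole. The fingers move at their own pace and stop on an object; "force" is the grip in N (left out, the last holds). Time passes only in rows, so rows that repeat a pose let the fingers close. It gives the time, the measured TCP pose, the force, the opening and the grip force at its end, in the units of the state.
- arm.get_obs(): the state, without advancing time (a new reading comes with each control period).
- imaging.read_camera(name): name is "side" or "top"; returns a dict with "frame" (420x560x3 uint8, red, green, blue), "fx", "fy", "cx", "cy" (pixels), "dist_coeffs" ([k1, k2, p1, p2, k3] as OpenCV has them; the pictures are not rectified), "position" and "orientation" of the camera in the world. Camera axes: x right, y down, z forward; pixel columns grow to the right and rows downward; lengths in m; the calibration is good to about 2 mm. A picture is of the moment at which its call begins. There is no depth.
- arm.hand_in(): hands the job in; it is judged then, once.
The state is a dict: "time_s": time; "joint_pos": joint angles; "joint_vel": joint speeds; "tau": joint torques, N m; "tcp_pos": TCP position; "tool_rot": TCP orientation; "ft_force": force on the tool from outside, world axes, zero at the start; "torque": the same for the moment, N m; "opening": finger opening in m; "grip_force": force on a finger pad.
Only numpy, scipy, OpenCV 4.12 (cv2) and the standard library are available. Lean on these libraries where they do the work, as an engineer would, in place of code of your own. Each camera call takes 0.05 s, during which the arm holds its last target. There are 200 camera calls.

## Task

The pouch reel has been wound one notch too far. With a fingertip push the red knob away from the wheel to lift the blue pawl clear of the ratchet teeth (it stays up), push the wheel backward one notch by a brass pin, the top of the wheel moving towards the pawl, then push the knob back so that the pawl lies fully down in the next notch. Nothing needs to be grasped, and the loose things around the stand stay where they are.

Things in the scene. Friction and masses are not known exactly. Their poses are not given: they have to be found in the camera images.
- stand: fixed white reel stand. Origin on the table straight below the shaft, at the reel-side face of the ratchet wheel; x runs along the shaft from the paper reel out through the wheel to the free ends of the pins, y points from the shaft to the pawl's side, z up. Shaft 80 mm up. Base plate x -210 to 40, y -88 to 128; upright plates and reel lie at x below -9, none higher than 124 mm
- ratchet (a joint): turn of the steel wheel and reel, rad; grows backward (top moves to the stand's +y, to the pawl). Wheel x 0 to 10 mm; 10 teeth, a notch is 0.628; tips at radius 62, roots 48. Starts at -0.14 to -0.02 with the pawl in a notch, which stops it near 0. The pawl drops fully into the next notch at about 0.42 to 0.61, best 0.52. Stays where left; 4 N at a pin turns it
- pawl (a joint): turn of the blue pawl, rad: 0 = fully down in a notch, grows as its nose lifts, stop at 0.6; nose clear of the teeth above 0.2. Stiff hinge: it stays where it is left; the knob needs about 2 N. Hinge line along the stand's x at y 91, z 98 mm
- pawl_knob (a point): centre of the red ball (18 mm diameter) on top of the pawl's upright 8 by 10 mm thumb lever, 66 mm above the hinge; with the pawl down at stand x 5, y 91, z 164 mm. Pushed to the stand's +y (away from the wheel) it lifts the pawl, to -y it lowers it; it swings on a 66 mm radius. Free space on both sides above z 130 mm
- pawl_nose (a point): underside of the pawl's nose, 10 mm wide, the part that lies between two teeth
- top_pin (a point): point on the brass pin nearest the wheel's top, at stand x 32 mm. Five such pins (diameter 10 mm, 72 degrees apart, on a radius of 42 mm) stick out of the wheel to x 52 mm; this one starts 20 to 26 degrees before the top, on the side away from the pawl, and is about 12 degrees past it one notch later; the other pins stay lower
- shaft_end (a point): centre of the wheel's outer face, on the shaft axis, 80 mm above the table
- tape: green tape ring, 68 mm diameter, 24 mm high, loose; origin centre of underside
- jar: jar with blue lid, 56 mm diameter, 75 mm high, loose; origin centre of underside
- cup: steel cup, 68 mm diameter, 75 mm high, loose; origin centre of underside
- bottle: white bottle with red cap, 70 mm diameter, 190 mm high, loose; origin centre of underside
- tray: steel instrument tray 200 by 130 by 30 mm, loose; origin centre of underside
- brush: cleaning brush lying on the table, loose; origin on its underside

How it is judged:
By the outcome, as a careful person would: the job done as asked, in the order asked, and still so for the second after the job is handed in, with the robot touching nothing.
It also fails if it takes over 43 s, if anything falls off the work surface, if the arm or the gripper's body presses on something with over 40 N, if the wrist force passes 120 N, or if a joint passes its speed limit or range.

## Working session

There is one attempt and no reset: what is moved stays moved. The work goes in short steps, Python scripts to look and compute and a tool call to move; the robot and the scene stay as the last step left them, time stands still between calls to the robot, and variables do not carry over. Pictures are saved under pics/ and viewed, at most 10 in all, crops included, and the job is handed in when it is done.

Besides the shell and the picture viewer there is one more tool, called after "Request:" as name(argument=value, ...) on one line, values as JSON. carry_out: Moves the arm, as the interface text tells. Its arguments: {"type":"object","properties":{"jaw":{"type":"array","items":{"type":"number"}},"linear":{"type":"array","items":{"type":"array","items":{"type":"number"}}},"twist":{"type":"array","items":{"type":"number"}},"force":{"type":"number"}},"required":["jaw","linear","twist"]}

```bash
mkdir -p pics; cat > h.py <<'E'
import numpy as np, cv2
from scipy.spatial.transform import Rotation as R
from rig import arm, imaging
def cam(n):
    c=imaging.read_camera(n); c['K']=np.array([[c['fx'],0,c['cx']],[0,c['fy'],c['cy']],[0,0,1.]]); c['D']=np.array(c['dist_coeffs'],float)
    c['R']=R.from_quat(c['orientation']).as_matrix(); c['p']=np.array(c['position']); return c
def ray(c,u,v):
    x=cv2.undistortPoints(np.array([[[u,v]]],float),c['K'],c['D'])[0,0]; d=c['R']@np.array([x[0],x[1],1]); return d/np.linalg.norm(d)
def plane(c,u,v,z):
    d=ray(c,u,v); return c['p']+d*(z-c['p'][2])/d[2]
def tri(a,pa,b,pb):
    d,e=ray(a,*pa),ray(b,*pb); s=np.linalg.lstsq(np.c_[d,-e],b['p']-a['p'],rcond=None)[0]
    x,y=a['p']+s[0]*d,b['p']+s[1]*e; return (x+y)/2,np.linalg.norm(x-y)
def proj(c,P):
    P=(np.atleast_2d(P)-c['p'])@c['R']; return cv2.projectPoints(P,np.zeros(3),np.zeros(3),c['K'],c['D'])[0][:,0]
def save(c,name,crop=None,s=1):
    f=c['frame'][:,:,::-1]
    if crop: x0,y0,x1,y1=crop; f=f[y0:y1,x0:x1]
    cv2.imwrite('pics/'+name,cv2.resize(f,None,fx=s,fy=s,interpolation=cv2.INTER_CUBIC))
def blobs(c,lo,hi,amin=15):
    h=cv2.cvtColor(c['frame'],cv2.COLOR_RGB2HSV); m=cv2.inRange(h,np.array(lo),np.array(hi))
    n,l,s,ce=cv2.connectedComponentsWithStats(m); return [(ce[i].round(1).tolist(),s[i].tolist()) for i in range(1,n) if s[i][4]>=amin]
E
python3 - <<'E'
from h import *
o=arm.get_obs(); print(o['tcp_pos'],o['tool_rot'],o['opening'],o['time_s'],arm.tips_ahead)
for n in('side','top'):
    c=cam(n); save(c,n+'0.png'); print(n,c['p'],c['R'].round(2).tolist(),c['fx'])
    print('red',blobs(c,(0,130,70),(8,255,255)),blobs(c,(172,130,70),(180,255,255)))
    print('blue',blobs(c,(100,120,50),(128,255,255)))
    print('brass',blobs(c,(15,90,70),(30,255,255)))
E
```

```text
[ 0.14611959 -0.63295717  0.24466719] [ 9.93576551e-01  1.13160409e-01 -3.84278705e-05 -5.98005467e-04] 0.08531336261129996 0.0 0.014
side [0.37289584 1.06115969 0.78826743] [[-0.98, -0.09, 0.17], [-0.19, 0.52, -0.83], [-0.01, -0.85, -0.53]] 438.76839185981777
red [([305.1, 197.1], [303, 195, 5, 5, 22]), ([203.9, 289.5], [197, 283, 15, 15, 184])] []
blue [([369.6, 97.6], [350, 78, 40, 40, 1279]), ([274.9, 239.6], [267, 234, 17, 13, 172]), ([99.3, 371.1], [39, 303, 126, 117, 6364])]
brass [([287.8, 5.4], [274, 0, 34, 11, 238]), ([319.9, 3.5], [317, 0, 7, 10, 31]), ([343.8, 5.6], [330, 0, 32, 12, 223]), ([396.0, 6.4], [384, 0, 26, 12, 154]), ([315.7, 89.7], [305, 60, 23, 61, 1271]), ([370.4, 93.2], [342, 68, 57, 57, 1045]), ([290.0, 193.0], [284, 192, 13, 3, 37]), ([290.7, 202.4], [283, 200, 17, 6, 77]), ([291.6, 217.3], [284, 215, 16, 6, 69]), ([337.4, 332.7], [316, 329, 42, 9, 316]), ([242.8, 402.2], [162, 375, 173, 45, 5545])]
top [4.77703362e-01 6.68664829e-04 1.45092348e+00] [[0.02, -1.0, 0.07], [-1.0, -0.02, -0.01], [0.01, -0.07, -1.0]] 463.832241089449
red [([118.3, 165.6], [113, 161, 11, 11, 87]), ([273.0, 221.0], [271, 219, 5, 5, 21])] []
blue [([105.1, 112.5], [65, 89, 80, 51, 2111]), ([204.8, 125.7], [191, 124, 29, 5, 52]), ([245.7, 197.5], [238, 190, 16, 16, 206]), ([285.6, 217.4], [277, 214, 17, 7, 42]), ([547.5, 279.2], [533, 250, 27, 60, 1359])]
brass [([25.1, 219.3], [0, 177, 53, 88, 4345]), ([547.2, 200.6], [535, 184, 25, 33, 754]), ([313.4, 199.3], [311, 193, 6, 14, 39]), ([307.2, 200.8], [304, 194, 7, 14, 42]), ([301.4, 202.8], [299, 198, 6, 11, 32]), ([289.8, 207.0], [286, 200, 9, 15, 78]), ([547.2, 277.7], [532, 238, 28, 84, 509]), ([65.2, 244.8], [64, 241, 4, 8, 22]), ([162.6, 260.7], [159, 245, 8, 31, 155])]
```

View pics/side0.png

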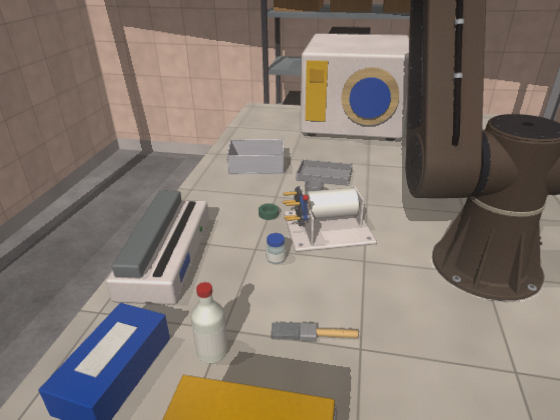

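View pics/top0.png

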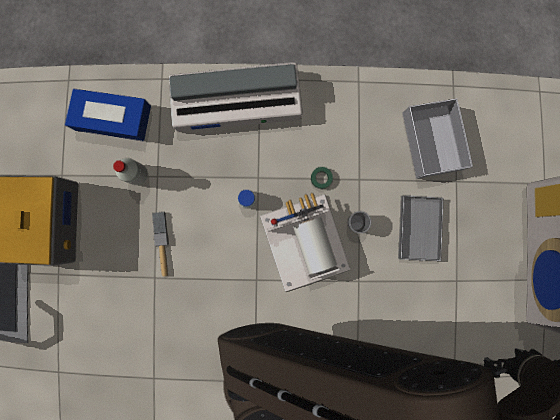

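Side view: knob at (305,197), pins pointing left near (290,193–217). Top view: knob at (273,221), pins pointing up-image near (290–313, 200), the jar at (246,198), tape at (321,178) and cup at (359,222). Zooming in next.

```bash
python3 - <<'E'
from h import *
s=cam('side');t=cam('top')
k,e=tri(s,(305.1,197.1),t,(273,221)); print('knob',k.round(4),e)
save(s,'s1.png',(250,170,390,260),5.5); save(t,'t1.png',(235,160,375,260),5.5)
E
```

```text
knob [ 0.5106 -0.0077  0.1643] 0.0018989876266186573
```

View pics/s1.png

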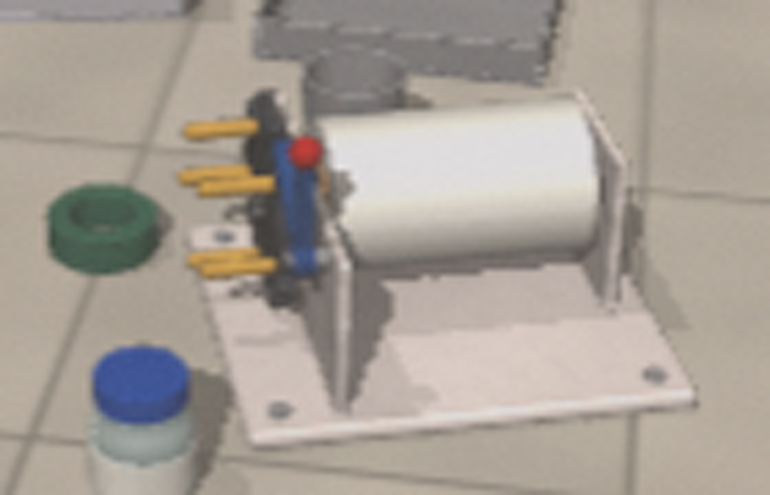

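View pics/t1.png

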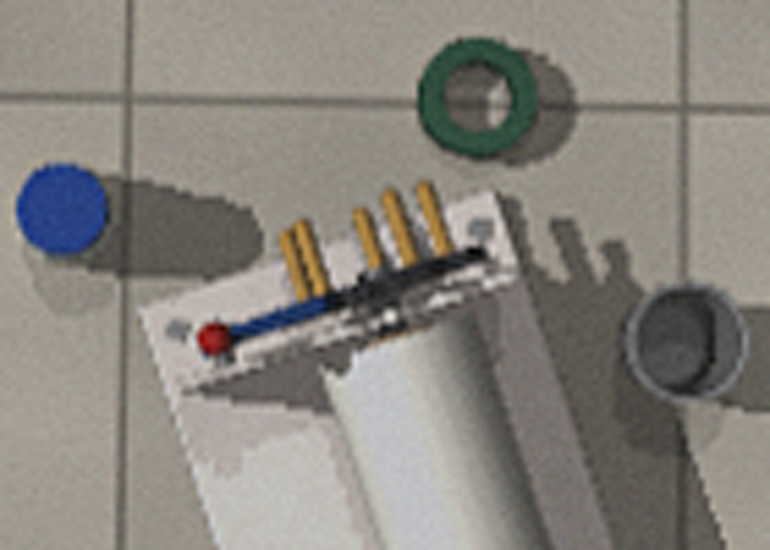

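```bash
python3 - <<'E'
from h import *
s=cam('side');t=cam('top')
S=lambda a,b:(250+a/5.5,170+b/5.5); T=lambda a,b:(235+a/5.5,160+b/5.5)
A,B=plane(t,*T(140,310),.006),plane(t,*T(498,195),.006); C,D=plane(s,*S(253,440),.003),plane(s,*S(690,400),.003)
yaw1=np.arctan2(*(A-B)[[1,0]])-np.pi/2; yaw2=np.arctan2(*(C-D)[[1,0]])
print('corners',A.round(4),B.round(4),np.linalg.norm(A-B),C.round(4),D.round(4),np.linalg.norm(C-D),'yaw',np.degrees([yaw1,yaw2]))
k,_=tri(s,(305.1,197.1),t,(273,221))
y=(yaw1+yaw2)/2; ex=np.array([np.cos(y),np.sin(y),0]); ey=np.array([-np.sin(y),np.cos(y),0])
for n,o in(('knob',k-5e-3*ex-.091*ey),('cornA',A-.04*ex-.128*ey),('cornB',B-.04*ex+.088*ey),('cornC',C-.04*ex-.128*ey),('D',D+.21*ex-.128*ey)): print(n,o.round(4))
p,e=tri(s,S(187,132),t,T(390,193)); print('pintip',p.round(4),e)
print('in stand', [((p-(k-5e-3*ex-.091*ey))@v).round(4) for v in(ex,ey)])
for n,px in (('pin base',(S(252,127),T(410,262))),):
    print(n,tri(s,px[0],t,px[1]))
E
```

```text
corners [0.5274 0.0305 0.006 ] [ 0.596  -0.1723  0.006 ] 0.2140379821712481 [0.5301 0.03   0.003 ] [ 0.3003 -0.0483  0.003 ] 0.2428176085980073 yaw [18.6874682  18.81009894]
knob [ 0.5351 -0.0954  0.1643]
cornA [ 0.5307 -0.1036  0.006 ]
cornB [ 0.5298 -0.1018  0.006 ]
cornC [ 0.5334 -0.104   0.003 ]
D [ 0.5403 -0.102   0.003 ]
pintip [ 0.5886 -0.1021  0.1137] 0.002560458991144021
in stand [np.float64(0.0485), np.float64(-0.0235)]
pin base (array([ 0.55279512, -0.11290337,  0.11431389]), np.float64(0.0034589795670986177))
```

Request:
carry_out(jaw=[0,0,0,0,0,0,0,0,0,0,0,0], linear=[[0.03,0.03,0.02],[0.055,0.055,0.04],[0.08,0.085,0.04],[0.1,0.12,0.04],[0.12,0.155,0.04],[0.14,0.19,0.04],[0.16,0.225,0.04],[0.18,0.26,0.04],[0.2,0.295,0.04],[0.22,0.33,0.04],[0.24,0.365,0.04],[0.26,0.4,0.04]], twist=[7,14,21,28,35,42,49,56,63,70,77,84])

```text
time_s: 1.3
tcp_pos: [0.4067, -0.2315, 0.2855]
tool_rot: [0.66, 0.751, 0.0, 0.0]
ft_force: [1.1, -0.3, 0.6]
opening: 0.0001
grip_force: 0.0
```

Request:
carry_out(jaw=[0,0,0,0,0,0,0,0], linear=[[0.02,0.03,0],[0.04,0.065,0],[0.06,0.1,-0.01],[0.08,0.13,-0.03],[0.1,0.165,-0.05],[0.113,0.19,-0.07],[0.1145,0.1935,-0.085],[0.1145,0.1935,-0.085]], twist=[5,10,11.5,11.5,11.5,11.5,11.5,11.5])

```text
time_s: 1.97
tcp_pos: [0.5197, -0.0378, 0.1976]
tool_rot: [0.583, 0.812, -0.001, -0.002]
ft_force: [-1.8, -0.2, -0.4]
opening: 0.0001
grip_force: 0.0
```

```bash
python3 - <<'E'
from h import *
o=arm.get_obs(); print(o['tcp_pos'],o['tool_rot'],o['ft_force'],o['joint_pos'])
s=cam('side');t=cam('top')
a=s['frame'][170:260,250:390]; b=t['frame'][160:260,235:375]
im=np.vstack([a,b])[:,:,::-1]; cv2.imwrite('pics/st2.png',cv2.resize(np.hstack([a[:90],b[:90]])[:,:,::-1],None,fx=2.85,fy=2.85,interpolation=cv2.INTER_CUBIC))
p=np.array(o['tcp_pos'])+[0,0,-.014]; print('tip px',proj(s,p),proj(t,p))
E
```

```text
[ 0.51971606 -0.0378324   0.19756054] [ 0.58311826  0.81238456 -0.00093266 -0.00188534] [-1.80997466 -0.22648434 -0.41774832] [-1.30939452e-01  3.62210078e-01  1.93734112e+00  1.81065132e-04
  8.46246121e-01 -4.56729268e-01]
tip px [[303.89938822 185.82300918]] [[284.10330925 217.31505425]]
```

View pics/st2.png

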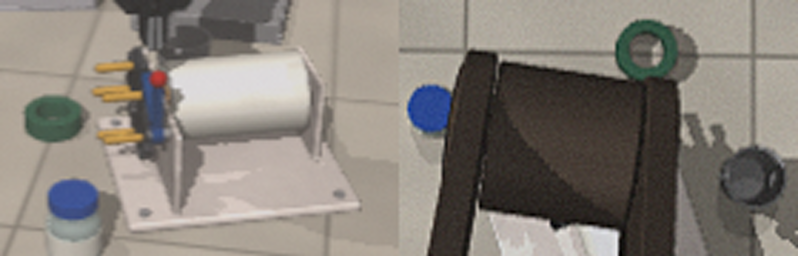

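Fingertip at side pixel (304,186) agrees with the projection. I'll descend and push the knob along +y (stand).

Request:
carry_out(jaw=[0,0,0,0,0,0,0,0,0,0,0,0], linear=[[0,0,-0.015],[0,0,-0.03],[0,0,-0.03],[-0.001,0.004,-0.03],[-0.0025,0.0075,-0.03],[-0.004,0.0115,-0.03],[-0.005,0.015,-0.03],[-0.0065,0.019,-0.03],[-0.0075,0.0225,-0.03],[-0.009,0.0265,-0.03],[-0.0105,0.031,-0.03],[-0.0105,0.031,-0.03]], twist=[0,0,0,0,0,0,0,0,0,0,0,0])

```text
time_s: 3.07
tcp_pos: [0.5098, -0.008, 0.1702]
tool_rot: [0.584, 0.812, -0.0, -0.0]
ft_force: [-0.5, -0.1, 0.4]
opening: 0.0001
grip_force: 0.0
```

```bash
cat >> h.py <<'E'
yaw=np.radians(18.75); O=np.array([.5335,-.102,0]); EX=np.array([np.cos(yaw),np.sin(yaw),0]); EY=np.array([-np.sin(yaw),np.cos(yaw),0])
def st(p): p=np.array(p)-O; return np.array([p@EX,p@EY,p[2]]).round(4)
def knob(s):
    bl=[b for b in blobs(s,(0,130,70),(8,255,255),8) if 250<b[0][0]<350 and 150<b[0][1]<250]
    for c,_ in bl:
        # swing plane x=5mm of the stand
        d=ray(s,*c); x=s['p']+d*((.005-(s['p']-O)@EX)/(d@EX)); dd=x
        # near-grazing plane: also height-plane estimate
        print(c,'z164->',st(plane(s,*c,.164)),'z159->',st(plane(s,*c,.159)))
E
python3 - <<'E'
from h import *
o=arm.get_obs(); print(o['tcp_pos'],st(o['tcp_pos']),o['ft_force'])
s=cam('side'); knob(s)
E
```

```text
[ 0.50980471 -0.00803894  0.17022422] [0.0078 0.0966 0.1702] [-0.49000824 -0.08103959  0.39196132]
[306.6, 202.0] z164-> [0.0104 0.1233 0.164 ] z159-> [0.0087 0.1151 0.159 ]
```

Request:
carry_out(jaw=[0,0,0,0,0,0,0,0,0,0,0], linear=[[-0.0005,0.0015,0],[-0.0015,0.004,0],[-0.0015,0.004,0],[0.0015,-0.005,0],[0.007,-0.021,0.01],[0.012,-0.036,0.03],[0.022,-0.06,0.04],[0.04,-0.085,0.04],[0.06,-0.11,0.04],[0.067,-0.13,0.04],[0.067,-0.13,0.04]], twist=[0,0,0,0,0,0,0,0,0,0,0])

```text
time_s: 4.03
tcp_pos: [0.579, -0.1431, 0.2103]
tool_rot: [0.585, 0.811, -0.0, 0.001]
ft_force: [-0.9, 0.6, -0.2]
opening: 0.0001
grip_force: 0.0
```

```bash
python3 - <<'E'
from h import *
o=arm.get_obs(); print(o['tcp_pos'],st(o['tcp_pos']),o['ft_force'])
s=cam('side'); knob(s); t=cam('top'); print(blobs(t,(0,130,70),(8,255,255),8))
for y in (-.038,-.04): print('target for x 33',O+.033*EX+y*EY)
a=s['frame'][170:260,250:390]; b=t['frame'][160:250,235:375]
cv2.imwrite('pics/st3.png',cv2.resize(np.hstack([a,b])[:,:,::-1],None,fx=2.85,fy=2.85,interpolation=cv2.INTER_CUBIC))
E
```

```text
[ 0.57901731 -0.14307079  0.21029919] [ 0.0299 -0.0535  0.2103] [-0.9265291   0.64330871 -0.19986188]
[306.9, 203.1] z164-> [0.0107 0.1293 0.164 ] z159-> [0.009  0.1211 0.159 ]
[([118.3, 165.8], [113, 161, 11, 11, 89]), ([265.2, 223.8], [263, 221, 6, 6, 24])]
target for x 33 [ 0.57696339 -0.12737584  0.        ]
target for x 33 [ 0.57760627 -0.1292697   0.        ]
```

View pics/st3.png

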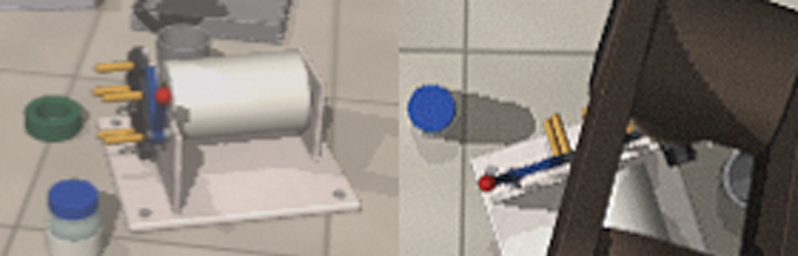

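Side view: knob moved to (307,203), pawl lifted by about 0.45 rad. Top view: knob at (265,224), arm clear of it. Next I'll descend behind the top pin.

Request:
carry_out(jaw=[0,0,0,0,0,0,0,0,0,0,0], linear=[[-0.001,0.0095,-0.03],[-0.001,0.0095,-0.06],[-0.001,0.0095,-0.0865],[-0.001,0.0095,-0.0865],[-0.002,0.0125,-0.0865],[-0.003,0.0155,-0.0865],[-0.004,0.0185,-0.0865],[-0.005,0.0215,-0.0865],[-0.006,0.0245,-0.0865],[-0.007,0.0275,-0.0865],[-0.007,0.0275,-0.0865]], twist=[0,0,0,0,0,0,0,0,0,0,0])

```text
time_s: 5.05
tcp_pos: [0.5715, -0.1113, 0.1259]
tool_rot: [0.584, 0.812, 0.001, 0.002]
ft_force: [1.7, -2.4, 2.0]
opening: 0.0002
grip_force: 1.5
```

```bash
python3 - <<'E'
from h import *
o=arm.get_obs(); print(st(o['tcp_pos']),o['ft_force'])
s=cam('side'); knob(s); a=s['frame'][180:230,265:325]
cv2.imwrite('pics/st4.png',cv2.resize(a[:,:,::-1],None,fx=10,fy=10,interpolation=cv2.INTER_CUBIC))
E
```

```text
[ 0.033  -0.021   0.1259] [ 1.73366449 -2.42294744  1.95306314]
[306.9, 203.1] z164-> [0.0107 0.1293 0.164 ] z159-> [0.009  0.1211 0.159 ]
```

View pics/st4.png

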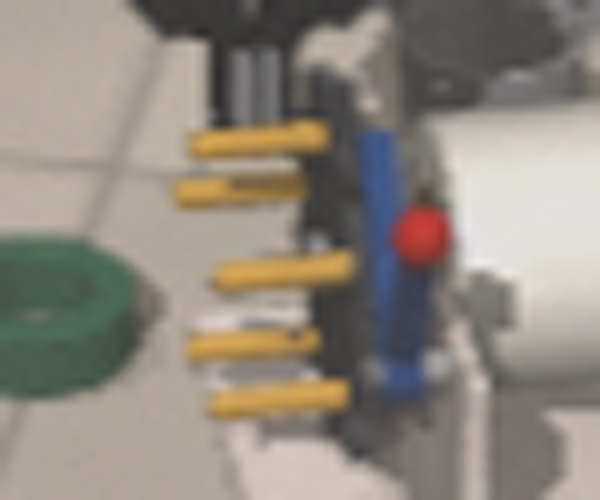

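The finger (bars at about (250,80)) is behind the top pin and pushing it, and the knob hasn't moved. I'll continue.

Request:
carry_out(jaw=[0,0,0,0,0,0,0], linear=[[-0.001,0.0025,0],[-0.0015,0.005,0],[-0.0025,0.0075,0],[-0.003,0.0095,0],[-0.004,0.0115,0],[-0.004,0.0115,0],[-0.004,0.0115,0]], twist=[0,0,0,0,0,0,0])

```text
time_s: 5.68
tcp_pos: [0.566, -0.0996, 0.1238]
tool_rot: [0.584, 0.812, 0.0, -0.0]
ft_force: [0.8, -2.0, 1.6]
opening: -0.0002
grip_force: 0.8
```

```bash
python3 - <<'E'
from h import *
o=arm.get_obs(); print(st(o['tcp_pos']),o['ft_force'])
s=cam('side'); knob(s)
# brass pin tips: leftmost of each brass blob, and predicted tips for a few angles
h=cv2.cvtColor(s['frame'],cv2.COLOR_RGB2HSV); m=cv2.inRange(h,np.array((12,80,60)),np.array((32,255,255)))
m[:,:265]=0;m[:,325:]=0;m[:180]=0;m[235:]=0
n,l,q,ce=cv2.connectedComponentsWithStats(m)
print([(ce[i].round(1).tolist(),q[i].tolist()) for i in range(1,n) if q[i][4]>8])
for a in (0,4,8,12,16):
    th=np.radians(a+72*np.arange(5)); P=O+np.outer(np.full(5,.052),EX)+np.outer(.042*np.sin(th),EY)+np.c_[np.zeros((5,2)),.08+.042*np.cos(th)]
    print(a,proj(s,P).round(1).tolist())
E
```

```text
[ 0.0316 -0.0082  0.1238] [ 0.84517906 -1.95280122  1.61669397]
[306.9, 203.1] z164-> [0.0107 0.1293 0.164 ] z159-> [0.009  0.1211 0.159 ]
[([290.7, 195.7], [282, 194, 17, 4, 55]), ([291.6, 210.7], [283, 209, 18, 5, 67]), ([292.4, 219.8], [285, 218, 15, 4, 45])]
0 [[285.3, 194.5], [287.3, 209.4], [286.6, 219.7], [284.2, 211.4], [283.5, 196.3]]
4 [[285.4, 195.0], [287.3, 210.3], [286.4, 219.7], [284.1, 210.5], [283.5, 195.7]]
8 [[285.6, 195.6], [287.4, 211.2], [286.3, 219.7], [284.0, 209.6], [283.6, 195.1]]
12 [[285.7, 196.2], [287.4, 212.1], [286.2, 219.6], [283.9, 208.7], [283.6, 194.6]]
16 [[285.9, 196.8], [287.4, 213.0], [286.1, 219.4], [283.8, 207.8], [283.7, 194.2]]
```

Request:
carry_out(jaw=[0,0,0,0,0,0,0,0,0,0,0,0], linear=[[0.0025,-0.0075,0],[0.0025,-0.0075,0.01],[0.0025,-0.0075,0.045],[0.0025,-0.0075,0.085],[0,0.02,0.1],[-0.02,0.055,0.1],[-0.03,0.09,0.1],[-0.04,0.13,0.1],[-0.05,0.17,0.1],[-0.06,0.21,0.1],[-0.066,0.25,0.1],[-0.066,0.285,0.1]], twist=[0,0,0,0,0,0,0,0,0,0,0,0])

```text
time_s: 6.73
tcp_pos: [0.4985, 0.1871, 0.2245]
tool_rot: [0.584, 0.812, -0.0, -0.0]
ft_force: [1.8, 0.1, -0.2]
opening: -0.0
grip_force: 0.0
```

```bash
python3 - <<'E'
from h import *
o=arm.get_obs(); print(o['tcp_pos'],st(o['tcp_pos']),o['ft_force'])
s=cam('side');t=cam('top'); knob(s); print(blobs(t,(0,130,70),(8,255,255),8))
a=cv2.resize(s['frame'][185:230,270:325],None,fx=7,fy=7,interpolation=cv2.INTER_CUBIC);b=cv2.resize(t['frame'][180:225,265:325],None,fx=7,fy=7,interpolation=cv2.INTER_CUBIC)
cv2.imwrite('pics/st5.png',np.hstack([a,b])[:,:,::-1])
for x in (.01,.052):
  for a in (4,8,12,16):
    th=np.radians(a+72*np.arange(5)); P=O+np.outer(np.full(5,x),EX)+np.outer(.042*np.sin(th),EY)+np.c_[np.zeros((5,2)),.08+.042*np.cos(th)]
    print(x,a,((proj(s,P)-[270,185])*7).round().tolist(),((proj(t,P)-[265,180])*7+[385,0]).round().tolist())
E
```

```text
[0.49849819 0.18708528 0.22450342] [0.0598 0.285  0.2245] [ 1.8330252   0.08775919 -0.19709841]
[([118.3, 165.8], [113, 161, 11, 11, 90]), ([265.1, 224.2], [263, 222, 5, 5, 17])]
0.01 4 [[203.0, 63.0], [217.0, 169.0], [208.0, 235.0], [190.0, 171.0], [186.0, 68.0]] [[657.0, 214.0], [565.0, 245.0], [601.0, 236.0], [710.0, 201.0], [747.0, 186.0]]
0.01 8 [[204.0, 67.0], [217.0, 176.0], [207.0, 235.0], [189.0, 165.0], [187.0, 64.0]] [[650.0, 216.0], [564.0, 246.0], [607.0, 234.0], [715.0, 199.0], [745.0, 187.0]]
0.01 12 [[205.0, 71.0], [218.0, 182.0], [206.0, 234.0], [188.0, 159.0], [187.0, 60.0]] [[643.0, 218.0], [563.0, 246.0], [612.0, 233.0], [720.0, 197.0], [742.0, 187.0]]
0.01 16 [[206.0, 75.0], [218.0, 188.0], [205.0, 233.0], [187.0, 153.0], [188.0, 57.0]] [[636.0, 220.0], [562.0, 247.0], [618.0, 231.0], [724.0, 196.0], [739.0, 188.0]]
0.052 4 [[108.0, 70.0], [121.0, 177.0], [115.0, 243.0], [99.0, 179.0], [95.0, 75.0]] [[625.0, 117.0], [535.0, 150.0], [571.0, 144.0], [679.0, 109.0], [716.0, 91.0]]
0.052 8 [[109.0, 74.0], [122.0, 183.0], [114.0, 243.0], [98.0, 172.0], [95.0, 71.0]] [[618.0, 119.0], [533.0, 151.0], [577.0, 142.0], [685.0, 107.0], [713.0, 91.0]]
0.052 12 [[110.0, 78.0], [122.0, 190.0], [113.0, 242.0], [98.0, 166.0], [95.0, 67.0]] [[611.0, 121.0], [532.0, 152.0], [582.0, 141.0], [689.0, 105.0], [711.0, 92.0]]
0.052 16 [[111.0, 83.0], [122.0, 196.0], [112.0, 241.0], [97.0, 160.0], [96.0, 64.0]] [[605.0, 123.0], [531.0, 152.0], [588.0, 139.0], [694.0, 103.0], [708.0, 92.0]]
```

View pics/st5.png

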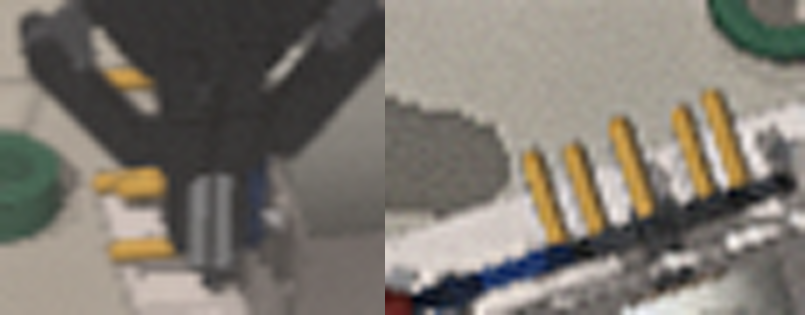

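Top view: pin tips at (532,155), (573,148), (619,122), (682,110) and (711,95) in the crop. Their spacing suggests the top pin is about 7° past the top, so it needs slightly more. I'll refine with line fits on the pins.

```bash
cat >> h.py <<'E'
def pinangle():
    t=cam('top'); h=cv2.cvtColor(t['frame'],cv2.COLOR_RGB2HSV); m=cv2.inRange(h,np.array((12,80,60)),np.array((32,255,255)))
    m[:,:270]=0;m[:,330:]=0;m[:185]=0;m[225:]=0
    n,l,q,ce=cv2.connectedComponentsWithStats(m); I=[i for i in range(1,n) if q[i][4]>12]; I.sort(key=lambda i:ce[i][0])
    print(len(I),[q[i][4] for i in I])
    if len(I)!=5: return
    order=[1,2,0,3,4]; out=[]
    for a in np.arange(-28,24,.5):
        th=np.radians(a+72*np.arange(5)); P=O+np.outer(np.full(5,.036),EX)+np.outer(.042*np.sin(th),EY)+np.c_[np.zeros((5,2)),.08+.042*np.cos(th)]
        p=proj(t,P); p=p[np.argsort(p[:,0])]; r=[]
        for i,c in zip(I,p):
            pts=np.argwhere(l==i)[:,::-1].astype(np.float32); vx,vy,x0,y0=cv2.fitLine(pts,cv2.DIST_L2,0,.01,.01).ravel()
            r.append((c[0]-x0)-(c[1]-y0)*vx/vy)
        r=np.array(r); out.append((r.std(),a,r.mean(),r.round(2).tolist()))
    out.sort(key=lambda z:z[0]); [print(z) for z in out[:4]]
E
python3 - <<'E'
from h import *
pinangle()
E
```

```text
5 [np.int32(38), np.int32(37), np.int32(43), np.int32(39), np.int32(42)]
(np.float64(0.04130330849764035), np.float64(6.5), np.float64(0.9935890430420858), [0.99, 0.95, 0.94, 1.04, 1.04])
(np.float64(0.0910073574767327), np.float64(6.0), np.float64(0.9937639900433533), [1.02, 0.85, 1.08, 0.93, 1.08])
(np.float64(0.11033224897188935), np.float64(7.0), np.float64(0.9934137611401404), [0.96, 1.06, 0.81, 1.14, 1.0])
(np.float64(0.17860704951869297), np.float64(5.5), np.float64(0.9939385880404282), [1.06, 0.74, 1.21, 0.83, 1.12])
```

The fit is consistent: the pin sits at 6.5° (ratchet about 0.43) and the target is 12°. I'll go back and push about 3.8 mm further.

Request:
carry_out(jaw=[0,0,0,0,0,0,0,0,0,0,0,0], linear=[[0.01,-0.035,0],[0.02,-0.07,0],[0.03,-0.105,0],[0.04,-0.14,0],[0.05,-0.175,0],[0.055,-0.21,0],[0.06,-0.245,0],[0.067,-0.28,0],[0.07,-0.2945,0],[0.07,-0.2945,0],[0.07,-0.2945,-0.03],[0.07,-0.2945,-0.06]], twist=[0,0,0,0,0,0,0,0,0,0,0,0])

```text
time_s: 7.88
tcp_pos: [0.5709, -0.1101, 0.1647]
tool_rot: [0.585, 0.811, 0.001, 0.002]
ft_force: [0.8, -0.6, -0.7]
opening: -0.0
grip_force: 0.0
```

Request:
carry_out(jaw=[0,0,0,0,0,0,0,0,0,0], linear=[[0,0,-0.02],[0,0,-0.04],[0,0,-0.04],[-0.001,0.0035,-0.04],[-0.002,0.006,-0.04],[-0.003,0.0085,-0.04],[-0.004,0.011,-0.04],[-0.0045,0.0135,-0.04],[-0.005,0.0145,-0.04],[-0.005,0.0145,-0.04]], twist=[0,0,0,0,0,0,0,0,0,0])

```text
time_s: 8.72
tcp_pos: [0.5655, -0.0947, 0.1244]
tool_rot: [0.584, 0.812, 0.0, 0.001]
ft_force: [1.2, -2.3, 1.3]
opening: -0.0003
grip_force: 0.8
```

```bash
python3 - <<'E'
from h import *
o=arm.get_obs(); print(o['tcp_pos'],st(o['tcp_pos']),o['ft_force']); knob(cam('side'))
E
```

```text
[ 0.5655172  -0.09468233  0.1243707 ] [ 0.0327 -0.0034  0.1244] [ 1.23696636 -2.34735726  1.27999111]
[306.9, 203.1] z164-> [0.0107 0.1293 0.164 ] z159-> [0.009  0.1211 0.159 ]
```

Request:
carry_out(jaw=[0,0,0,0,0,0,0,0,0,0,0,0], linear=[[0.0025,-0.0075,0],[0.0025,-0.0075,0.01],[0.0025,-0.0075,0.045],[0.0025,-0.0075,0.085],[0,0.02,0.1],[-0.02,0.055,0.1],[-0.03,0.09,0.1],[-0.04,0.13,0.1],[-0.05,0.17,0.1],[-0.06,0.21,0.1],[-0.066,0.25,0.1],[-0.066,0.28,0.1]], twist=[0,0,0,0,0,0,0,0,0,0,0,0])

```text
time_s: 9.77
tcp_pos: [0.4976, 0.1876, 0.2246]
tool_rot: [0.584, 0.812, 0.0, -0.0]
ft_force: [0.8, -0.1, 0.2]
opening: 0.0001
grip_force: 0.0
```

```bash
python3 - <<'E'
from h import *
pinangle()
o=arm.get_obs(); print(o['tcp_pos'])
t=cam('top'); b=[b for b in blobs(t,(0,130,70),(8,255,255),8) if 255<b[0][0]<280]; print(b)
k=plane(t,*b[0][0],.159); k0=plane(t,273,221,.164); print('knob',k,st(k),'initially',k0,st(k0))
E
```

```text
4 [np.int32(39), np.int32(37), np.int32(44), np.int32(84)]
[0.49867468 0.19133444 0.224695  ]
[([265.5, 224.5], [263, 223, 6, 4, 16])]
knob [0.49973333 0.01292576 0.159     ] [0.005  0.1197 0.159 ] initially [ 0.50967122 -0.00776545  0.164     ] [0.0077 0.0969 0.164 ]
```

```bash
sed -i 's/if len(I)!=5: return/I=I[:3] if len(I)==4 else I/' h.py; python3 - <<'E'
from h import *
pinangle()
E
```

```text
4 [np.int32(39), np.int32(36), np.int32(44), np.int32(82)]
(np.float64(0.018872304959777205), np.float64(13.0), np.float64(1.0381812354654256), [1.03, 1.02, 1.06])
(np.float64(0.08342982516130656), np.float64(13.5), np.float64(1.0249941772841693), [1.01, 1.13, 0.93])
(np.float64(0.11813476509710497), np.float64(12.5), np.float64(1.0519702171307967), [1.05, 0.91, 1.2])
(np.float64(0.18392628122431254), np.float64(14.0), np.float64(1.0124102315966936), [0.99, 1.25, 0.8])
```

Pin at 13°, so the ratchet is at about 0.54. Now I'll push the knob back from the +y side.

Request:
carry_out(jaw=[0,0,0,0,0,0,0,0,0], linear=[[-0.002,-0.035,0],[-0.004,-0.07,0],[-0.006,-0.105,0],[-0.009,-0.135,0],[-0.0095,-0.148,0],[-0.0095,-0.148,0],[-0.0095,-0.148,-0.03],[-0.0095,-0.148,-0.0585],[-0.0095,-0.148,-0.0585]], twist=[0,0,0,0,0,0,0,0,0])

```text
time_s: 10.67
tcp_pos: [0.4873, 0.0368, 0.162]
tool_rot: [0.585, 0.811, -0.002, -0.002]
ft_force: [-2.2, 0.2, -0.8]
opening: -0.0001
grip_force: 0.0
```

```bash
python3 - <<'E'
from h import *
o=arm.get_obs(); print(o['tcp_pos'],st(o['tcp_pos']),o['ft_force'])
E
```

```text
[0.48725808 0.03680169 0.16195514] [0.0008 0.1463 0.162 ] [-2.15891131  0.2021659  -0.78759641]
```

Request:
carry_out(jaw=[0,0,0,0,0,0,0,0,0,0,0,0], linear=[[0.002,-0.001,0.003],[0.004,-0.002,0.004],[0.005,-0.005,0.004],[0.006,-0.008,0.004],[0.007,-0.011,0.004],[0.008,-0.014,0.004],[0.009,-0.017,0.004],[0.01,-0.02,0.004],[0.011,-0.023,0.004],[0.012,-0.026,0.004],[0.0125,-0.027,0.004],[0.0125,-0.027,0.004]], twist=[0,0,0,0,0,0,0,0,0,0,0,0])

```text
time_s: 11.67
tcp_pos: [0.5022, 0.0098, 0.1692]
tool_rot: [0.584, 0.811, -0.0, -0.0]
ft_force: [-0.7, 0.5, 0.9]
opening: 0.0001
grip_force: 0.0
```

```bash
python3 - <<'E'
from h import *
o=arm.get_obs(); print(o['tcp_pos'],st(o['tcp_pos']),o['ft_force'],o['ft_force']@EY); knob(cam('side'))
E
```

```text
[0.50222694 0.00976945 0.16919006] [0.0063 0.1159 0.1692] [-0.68738645  0.45728068  0.87823668] 0.6539659824996198
```

Request:
carry_out(jaw=[0,0,0,0], linear=[[0.0005,-0.001,0],[0.0005,-0.002,0],[0.001,-0.003,0],[0.001,-0.003,0]], twist=[0,0,0,0])

```text
time_s: 12.05
tcp_pos: [0.503, 0.0075, 0.1693]
tool_rot: [0.584, 0.811, 0.0, -0.0]
ft_force: [-2.4, 5.9, 2.6]
opening: 0.0001
grip_force: 3.0
```

```bash
python3 - <<'E'
from h import *
o=arm.get_obs(); print(st(o['tcp_pos']),o['ft_force'],o['ft_force']@EY)
E
```

```text
[0.0063 0.1135 0.1693] [-2.40313001  5.91469582  2.57312536] 6.373264504724498
```

Request:
carry_out(jaw=[0,0,0], linear=[[0.0005,-0.001,0],[0.0005,-0.0015,0],[0.0005,-0.0015,0]], twist=[0,0,0])

```text
time_s: 12.3
tcp_pos: [0.503, 0.0069, 0.1692]
tool_rot: [0.585, 0.811, 0.0, -0.001]
ft_force: [-3.4, 17.6, 5.9]
opening: 0.0001
grip_force: 8.8
```

The force climbs stiffly to 18 N, so the pawl is at its stop. I'll back off and check.

Request:
carry_out(jaw=[0,0,0,0,0,0,0,0,0,0,0], linear=[[-0.003,0.009,0],[-0.008,0.025,0],[-0.01,0.035,0.03],[-0.01,0.05,0.06],[-0.01,0.085,0.06],[-0.01,0.12,0.06],[-0.01,0.155,0.06],[-0.01,0.185,0.06],[-0.01,0.22,0.06],[-0.01,0.25,0.06],[-0.01,0.25,0.06]], twist=[0,0,0,0,0,0,0,0,0,0,0])

```text
time_s: 13.22
tcp_pos: [0.4937, 0.2604, 0.2293]
tool_rot: [0.583, 0.812, 0.001, 0.0]
ft_force: [0.2, -0.8, -0.8]
opening: -0.0003
grip_force: 0.0
```

```bash
python3 - <<'E'
from h import *
pinangle()
o=arm.get_obs(); print(o['tcp_pos'],o['ft_force'])
s=cam('side');t=cam('top'); 
bs=[b[0] for b in blobs(s,(0,130,70),(8,255,255),8) if 290<b[0][0]<320 and b[0][1]<215]; bt=[b[0] for b in blobs(t,(0,130,70),(8,255,255),8) if 255<b[0][0]<285]; print(bs,bt)
if bt: print(st(plane(t,*bt[0],.164)))
if bs and bt: print(tri(s,bs[0],t,bt[0]))
a=cv2.resize(s['frame'][180:235,265:330],None,fx=6,fy=6,interpolation=cv2.INTER_CUBIC);b=cv2.resize(t['frame'][180:235,262:328],None,fx=6,fy=6,interpolation=cv2.INTER_CUBIC)
cv2.imwrite('pics/end.png',np.hstack([a,b])[:,:,::-1])
E
```

```text
4 [np.int32(38), np.int32(36), np.int32(44), np.int32(83)]
(np.float64(0.017749489022525454), np.float64(13.0), np.float64(1.041852626784599), [1.04, 1.02, 1.06])
(np.float64(0.08296393646170862), np.float64(13.5), np.float64(1.0287035329710064), [1.02, 1.13, 0.93])
(np.float64(0.11812843890082948), np.float64(12.5), np.float64(1.0556023858093508), [1.06, 0.91, 1.2])
(np.float64(0.18362552492070633), np.float64(14.0), np.float64(1.0161562914590705), [1.01, 1.25, 0.8])
[0.49344916 0.25819658 0.22914115] [ 0.43086357  0.25088921 -0.9403804 ]
[] [[274.0, 220.7]]
[0.0077 0.094  0.164 ]
```

View pics/end.png

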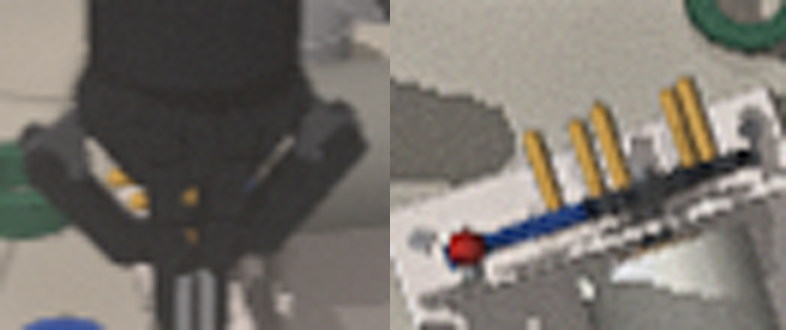

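Top view: knob at px (274,220.7), which is about stand y 91 after the known offset, so the pawl is fully down. The wheel is still at 13°, and the tape and jar look untouched. Handing in.

```bash
python3 -c "
from rig import arm
print(arm.hand_in())"
```

```text
the job is handed in; nothing more can be done
None
```

The job is handed in after about 13 s: I lifted the pawl, pushed the wheel back one notch (ratchet about 0.54, best is 0.52), then pushed the knob back until the pawl lay fully down, and the arm is clear of everything.

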